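# Clip a phone into a spring-claw handlebar holder

### The arm

A 6-joint arm with a two-finger parallel gripper is mounted at the origin on the work surface. World frame = base frame: x ahead of the robot, y to its left, z up, the work surface at z = 0. Lengths are in m, angles in rad, forces in N, time in s.
With the tool pointing down it reaches from about 0.3 to 0.875 m from the base axis. Payload 6.4 kg.
Tool frame: the origin (TCP) lies midway between the tips of the shut fingers; the grasp point (between the pads) lies 19 mm behind it; z points along the fingers, y is the line along which they close (so a half turn about z gives the same grasp; the last joint's range is limited). The gripper opens to 85 mm and grips with 20 to 120 N. Pads are 22 mm wide; open, the fingers measure 114 mm over their backs; the gripper's body (76 mm by 85 mm) begins 54 mm behind the grasp point. The pads swing forward as they close: fully open they stand 13 mm farther back than shut.
Start: joints at [-1.469, 0.181, 1.607, -0, 1.354, -0.206], TCP at [0.174, -0.548, 0.231] pointing down, gripper open.
Joint ranges: [-2.99, 2.99], [-0.89, 2.07], [0.3, 2.58], [-1.14, 4.28], [0, 2.63], [-3.12, 3.12]. Speed limits (rad/s): [2.57, 2.57, 3.01, 3.14, 3.14, 3.14].

### API

Orientations are given as a unit quaternion [w, x, y, z].
In Python, from bench import ctrl gives the robot as it stands. The module is installed in compiled form; this text tells all that it offers.
- The arm moves only by the tool move_arm, never from a script. Its argument "plan" is one flat list of numbers, 6 for each row, row after row: the shift along the world's x, y, z in units of 50 mm (1.0 is 50 mm), then the turn, a rotation vector about the world's x, y, z in rad. A call has 1 to 10 rows; each row is the pose to reach, as a shift and turn from the pose commanded when the call began; what a row does not reach only later rows make up. A row lasts 1/8 s, in which the tool goes at most 62.5 mm and 10.7 degrees, less where a joint would pass 70% of its speed; a pose out of reach is approached as far as the arm can. A call with a gripper value outside its range is refused whole. "grip" is the finger opening in mm, from 0 to 85.4, set as the call begins (left out, the last holds). The fingers move at their own pace and stop on an object; the grip force is fixed at half the most. Time passes only in rows, so rows that repeat a pose let the fingers close. It gives the time, the measured TCP pose, the force, the opening and the grip force at its end, in the units of the state.
- ctrl.get_obs(): the state, without advancing time (a new reading comes with each control period).
- ctrl.camera(name): name is "side" or "top"; returns a dict with "pixels" (480x640x3 uint8, red, green, blue), "fx", "fy", "cx", "cy" (pixels), "origin" and "attitude" of the camera in the world. Camera axes: x right, y down, z forward; pixel columns grow to the right and rows downward; lengths in m; the calibration is good to about 2 mm. A picture is of the moment at which its call begins. There is no depth.
- ctrl.hand_in(): hands the job in; it is judged then, once.
The state is a dict: "time_s": time; "q": joint angles; "dq": joint speeds; "joint_efforts": joint torques, N m; "eef_pos": TCP position; "eef_rot": TCP orientation; "wrist_force": force on the tool from outside, world axes, zero at the start; "torque": the same for the moment, N m; "opening": opening from 0.0 (shut) to 1.0 (fully open); "grasp_force": force on a finger pad.
Only numpy, scipy, OpenCV 4.12 (cv2) and the standard library are available. Lean on these libraries where they do the work, as an engineer would, in place of code of your own. Each camera call takes 0.05 s, during which the arm holds its last target. There are 200 camera calls.

### The job

Pick up the phone lying on the bench and clip it, screen up, into the spring-claw phone holder on the handlebar: push the sprung claw open with one end of the phone, get the other end down behind the fixed claw, then let the claw close so that the phone lies flat on the seat, centred and straight between the claws, caught under both lips. Leave the oil bottle, the pedal and the spanner where they are.

Things in the scene. Friction and masses are not known exactly. Their poses are not given: they have to be found in the camera images.
- phone_mid (a point): Centre (half-way up) of the phone in its plain grey case, a flat slab 132 x 64 x 11 mm, 190 g, lying on the bench with its dark screen up. x runs along its 132 mm length, y across its 64 mm width, z out of the screen. Its two ends are alike for this job: either may point either way.
- seat (a point): Centre of the top of the black holder's seat pad, 180 mm above the bench: where the centre of the phone's back belongs. x runs along the phone's place from the sprung claw (-x end, nearer the robot) to the fixed claw (+x end), y across, z up. The pad is 36 mm wide, flat from x = -46 to 58 mm. The handlebar below runs along y, its top 35 mm or more under the seat.
- fixed_face (a point): Point on the inner face of the fixed claw, mid-width, 5.5 mm above the seat, axes as the seat's; x = 66 mm in the seat's frame. The claw is 46 mm wide; its lip reaches 7 mm inwards (-x) of this face and lies 15 to 19 mm above the seat.
- claw_face (a point): Point on the inner face of the sprung claw, mid-width, 5.5 mm above the seat, axes as the seat's. The claw is 46 mm wide; its lip reaches 7 mm inwards (+x) of this face and lies 15 to 19 mm above the seat. At rest its face stands at x = -54 mm in the seat's frame, so the two faces are 120 mm apart.
- claw (a joint): How far the sprung claw is pushed out (to the seat's -x) from rest, m: 0 at rest, 0.023 at its hard stop (faces 143 mm apart, lips 129 mm: the phone cannot pass level between the lips). Pushing it takes about 3 N at rest, rising to 9 N at the stop. With the phone in place it reads 0.012.
- lube: White oil bottle, 42 mm across, 125 mm high, standing loose on the bench; origin at the centre of its foot.
- pedal: Black platform pedal lying loose on the bench, 90 x 86 mm and 22 mm high, with a 26 mm steel axle end; origin at the centre of its underside.
- spanner: Steel spanner 160 mm long lying loose on the bench along its x; origin at its middle.
Mind the look-alikes: they are no part of the job. What is meant by the part that bears phone_mid is not orange or purple, and is the larger of those in its own colour.

How it is judged:
By the outcome, as a careful person would: the job done as asked, in the order asked, and still so for the second after the job is handed in, with the robot touching nothing.
It also fails if it takes over 54 s, if anything falls off the work surface, if the arm or the gripper's body presses on something with over 40 N, if the wrist force passes 120 N, or if a joint passes its speed limit or range.

## Working session

There is one attempt and no reset: what is moved stays moved. The work goes in short steps, Python scripts to look and compute and a tool call to move; the robot and the scene stay as the last step left them, time stands still between calls to the robot, and variables do not carry over. Pictures are saved under pics/ and viewed, at most 10 in all, crops included, and the job is handed in when it is done.

Besides the shell and the picture viewer there is one more tool, called after "Call:" by a JSON object that holds its "op" and its "data". move_arm: Moves the arm, as the interface text tells. Its arguments: {"type":"object","properties":{"plan":{"type":"array"},"grip":{"type":"number"}},"required":["plan"]}

```bash
mkdir -p pics; python3 - <<'E'
from bench import ctrl
import cv2,numpy as np
for n in("top","side"):
    c=ctrl.camera(n); cv2.imwrite(f"pics/{n}0.png",c["pixels"][:,:,::-1])
    print(n,c["fx"],c["fy"],c["cx"],c["cy"],c["origin"],c["attitude"])
o=ctrl.get_obs(); print(o)
E
```

```text
top 458.98649415953037 458.98649415953037 326.8498309756753 242.9193357322013 [ 0.40965617 -0.09200854  1.10772929] [ 0.05933182 -0.69850239  0.71110688 -0.05386236]
side 573.882470677795 573.882470677795 318.48817052580773 242.07350814634574 [ 0.29086327 -1.20568879  0.95722565] [-0.45792382  0.88267738 -0.0895152   0.0563333 ]
{'time_s': 0.1, 'q': array([-1.46930666e+00,  1.81448778e-01,  1.60789667e+00, -4.49992544e-06,
        1.35381457e+00, -2.06330875e-01]), 'dq': array([-6.63844731e-05, -1.07270690e-03, -2.88442473e-04, -9.00740039e-04,
       -1.59901855e-04, -1.34835551e-03]), 'joint_efforts': array([ 4.94135620e-04, -4.45877302e+01, -3.52237558e+01, -3.45896697e-04,
        4.12022491e-03,  1.77942729e-05]), 'eef_pos': array([ 0.17416212, -0.54747127,  0.23048983]), 'eef_rot': array([-7.82720530e-04,  9.88178799e-01,  1.53303775e-01,  3.88684620e-05]), 'wrist_force': array([ 0.72279078,  0.97152907, -0.30495979]), 'torque': array([-0.04688001, -0.01595186,  0.01996428]), 'grasp_force': 0.0, 'opening': 1.0020938985171437}
```

View pics/top0.png

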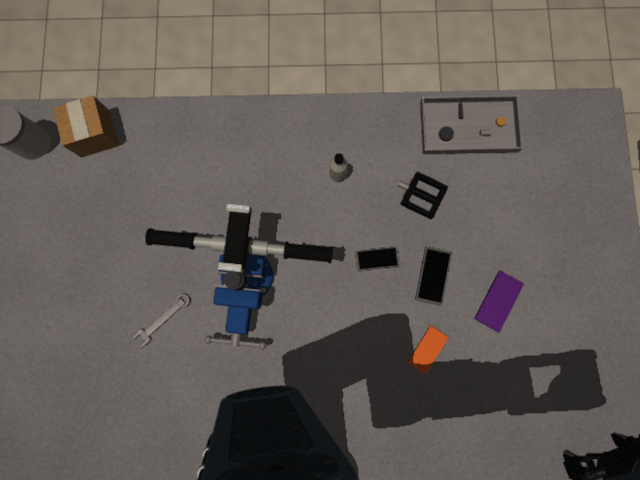

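View pics/side0.png

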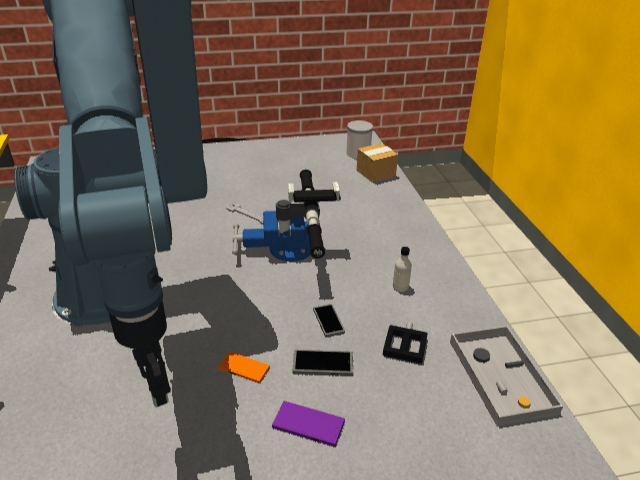

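The top view shows the grey phone (larger of the two grey slabs) at about (434,276) and the holder seat at (237,238). Enlarging both.

```bash
python3 - <<'E'
import cv2,numpy as np
t=cv2.imread("pics/top0.png");s=cv2.imread("pics/side0.png")
f=lambda im,x,y,w,h,k:cv2.resize(im[y:y+h,x:x+w],None,fx=k,fy=k,interpolation=cv2.INTER_CUBIC)
a=f(t,200,195,80,85,5); b=f(t,400,235,70,85,5)
c=f(s,275,170,80,60,5); d=f(s,285,340,75,60,5)
p=np.zeros((425+5+300-130,800,3),np.uint8)
p=np.zeros((600,800,3),np.uint8)
p[:425,:400]=a; p[:425,400:750]=b
cv2.imwrite("pics/c1.png",p[:430])
q=np.hstack([c,d]);cv2.imwrite("pics/c2.png",q)
E
cat > h.py <<'E'
import numpy as np
from scipy.spatial.transform import Rotation as R
C={"top":(458.98649,326.84983,242.91934,[0.40965617,-0.09200854,1.10772929],[0.05933182,-0.69850239,0.71110688,-0.05386236]),
"side":(573.88247,318.48817,242.07351,[0.29086327,-1.20568879,0.95722565],[-0.45792382,0.88267738,-0.0895152,0.0563333])}
def ray(n,u,v):
    f,cx,cy,o,q=C[n]; return np.array(o),R.from_quat(q,scalar_first=True).apply([(u-cx)/f,(v-cy)/f,1])
def atz(n,u,v,z):
    o,d=ray(n,u,v); return o+d*(z-o[2])/d[2]
def proj(n,p):
    f,cx,cy,o,q=C[n]; c=R.from_quat(q,scalar_first=True).inv().apply(np.array(p)-o); return c[:2]/c[2]*f+[cx,cy]
E
```

```text
(no output)
```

View pics/c1.png

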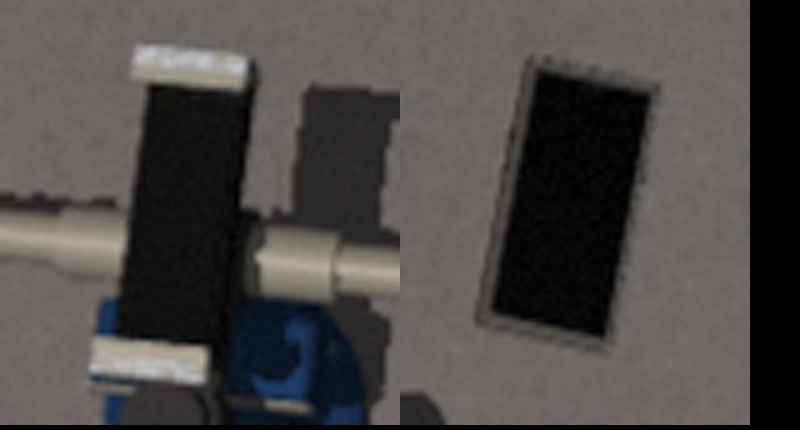

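View pics/c2.png

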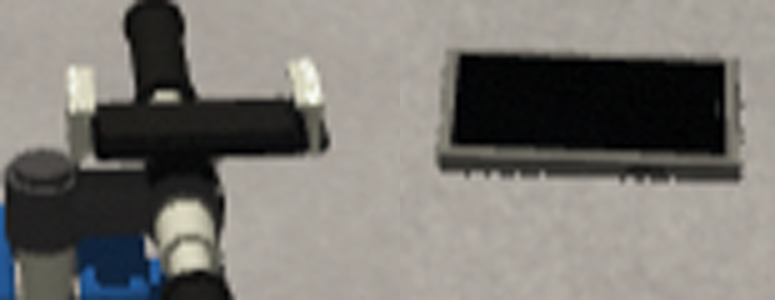

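Holder crop: fixed-claw lip inner top edge from about (133,75) to (247,84), sprung lip inner top edge (93,352) to (208,362). Phone top-face corners about (536,60), (658,90), (607,352), (484,322) in the crop.

```bash
python3 - <<'E'
from h import *
g=lambda x,y,ox,oy:((x+.5)/5-.5+ox,(y+.5)/5-.5+oy)
T=lambda x,y,z,o:atz("top",*g(x,y,*o),z)
o=(200,195)
fx=[T(133,75,.199,o),T(247,84,.199,o)]; sp=[T(93,352,.199,o),T(208,362,.199,o)]
print("lips",fx,sp); m1=sum(fx)/2;m2=sum(sp)/2;d=m1-m2;L=np.hypot(d[0],d[1]);e=d/L
print(L,"widths",np.linalg.norm(fx[0]-fx[1]),np.linalg.norm(sp[0]-sp[1]),"yaw",np.degrees(np.arctan2(d[1],d[0])))
print("seat mid",(m1-59e-3*e),(m2+47e-3*e))
P=[T(x-400,y,.011,(400,235)) for x,y in((536,60),(658,90),(607,352),(484,322))]
P=np.array(P);print(P,P.mean(0))
d=(P[0]+P[1]-P[2]-P[3])/2;print("len",np.linalg.norm(d),"w",np.linalg.norm(P[0]-P[1]),"yaw",np.degrees(np.arctan2(d[1],d[0])))
w=(P[0]+P[3]-P[1]-P[2])/2;print("yaw w",np.degrees(np.arctan2(w[1],w[0]))-90)
# side crop checks
s=lambda x,y,z:atz("side",*g(x-400,y,285,340),z)
Q=np.array([s(*c,.011) for c in((448,50),(740,60),(742,165),(440,155))]);print("side phone",Q,Q.mean(0))
d=(Q[1]+Q[2]-Q[0]-Q[3])/2;print(np.linalg.norm(d),np.degrees(np.arctan2(d[1],d[0])))
for c in((97,65),(92,113),(290,62),(300,106)): print("side lips inner",atz("side",*g(*c,275,170),.199))
E
```

```text
lips [array([0.62904149, 0.11725274, 0.199     ]), array([0.62439534, 0.07078231, 0.199     ])] [array([0.51603458, 0.13121262, 0.199     ]), array([0.51119279, 0.08521563, 0.199     ])]
0.11399220654224008 widths 0.046702115466486706 0.04625111958261622 yaw -7.154200382272059
seat mid [0.56817776 0.10136539 0.199     ] [0.56024777 0.10236074 0.199     ]
[[ 0.57351811 -0.32597784  0.011     ]
 [ 0.55783648 -0.38380961  0.011     ]
 [ 0.43337224 -0.35223307  0.011     ]
 [ 0.44846489 -0.29488036  0.011     ]] [ 0.50329793 -0.33922522  0.011     ]
len 0.12863416860883928 w 0.0599201756255176 yaw -14.099905169804156
yaw w -14.958538361165992
side phone [[ 0.44690388 -0.29448835  0.011     ]
 [ 0.5752466  -0.32605486  0.011     ]
 [ 0.56003078 -0.38666002  0.011     ]
 [ 0.43247081 -0.35558237  0.011     ]] [ 0.50366302 -0.3406964   0.011     ]
0.13172933976753223 -13.755317451049452
side lips inner [0.52403553 0.13348631 0.199     ]
side lips inner [0.51244366 0.08335735 0.199     ]
side lips inner [0.62731372 0.11807406 0.199     ]
side lips inner [0.62160835 0.07083152 0.199     ]
```

Call:
{"op": "move_arm", "data": {"plan": [0.6, 0.4, 0, 0, 0, -0.05, 1.4, 0.9, 0, 0, 0, -0.12, 2.3, 1.45, 0, 0, 0, -0.19, 3.2, 2.0, -0.3, 0, 0, -0.27, 4.1, 2.6, -0.7, 0, 0, -0.34, 5.0, 3.15, -1.1, 0, 0, -0.42, 5.8, 3.65, -1.6, 0, 0, -0.49, 6.4, 4.0, -2.1, 0, 0, -0.55, 6.59, 4.16, -2.6, 0, 0, -0.55, 6.59, 4.16, -2.6, 0, 0, -0.55], "grip": 78}}

```text
time_s: 1.35
eef_pos: [0.5027, -0.3376, 0.0985]
eef_rot: [-0.002, 0.993, -0.12, -0.002]
wrist_force: [-0.1, -1.1, -0.0]
opening: 0.91
grasp_force: 0.0
```

```bash
python3 - <<'E'
from bench import ctrl
import cv2,numpy as np
from scipy.spatial.transform import Rotation as R
f=lambda im,x,y,w,h,k:cv2.resize(im[y:y+h,x:x+w],None,fx=k,fy=k,interpolation=cv2.INTER_CUBIC)
t=ctrl.camera("top")["pixels"][:,:,::-1];s=ctrl.camera("side")["pixels"][:,:,::-1]
cv2.imwrite("pics/a1.png",np.hstack([f(t,190,190,85,100,4.7),f(s,265,290,85,100,4.7)]))
o=ctrl.get_obs();r=R.from_quat(o["eef_rot"],scalar_first=True).as_matrix();print(o["eef_pos"],r,o["wrist_force"],o["opening"],o["q"])
E
```

```text
[ 0.50344495 -0.34026037  0.1015348 ] [[ 9.70849281e-01 -2.39690390e-01 -4.36999449e-04]
 [-2.39690377e-01 -9.70849379e-01  8.36125516e-05]
 [-4.44301768e-04  2.35693770e-05 -9.99999901e-01]] [-0.20986371  0.14923817  0.33096145] 0.9118356381699757 [-7.89306750e-01  3.93444421e-01  1.62010933e+00 -2.78090749e-04
  1.12840607e+00  1.02365561e+00]
```

View pics/a1.png

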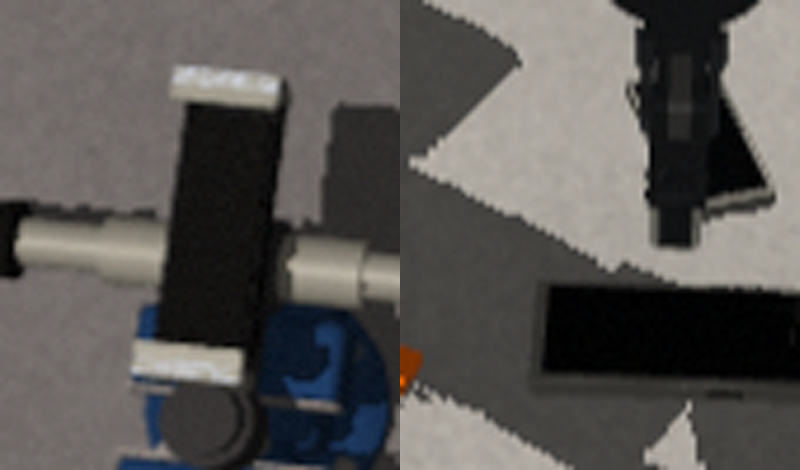

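The gripper stands over the phone with the right yaw (fingers at side-crop (680,200)); the holder is unchanged. Descending.

Call:
{"op": "move_arm", "data": {"plan": [0, 0, -0.6, 0, 0, 0, 0, 0, -1.2, 0, 0, 0, 0, 0, -1.6, 0, 0, 0, 0, 0, -1.85, 0, 0, 0, 0, 0, -1.95, 0, 0, 0, 0, 0, -2.0, 0, 0, 0, 0, 0, -2.03, 0, 0, 0, 0, 0, -2.07, 0, 0, 0, 0, 0, -2.07, 0, 0, 0]}}

```text
time_s: 2.58
eef_pos: [0.5038, -0.34, -0.0021]
eef_rot: [0.0, 0.993, -0.121, 0.0]
wrist_force: [-0.2, 0.1, -0.6]
opening: 0.911
grasp_force: 0.0
```

Call:
{"op": "move_arm", "data": {"plan": [0, 0, 0, 0, 0, 0, 0, 0, 0, 0, 0, 0, 0, 0, 0, 0, 0, 0, 0, 0, 0, 0, 0, 0, 0, 0, 0, 0, 0, 0, 0, 0, 0, 0, 0, 0], "grip": 55}}

```text
time_s: 3.32
eef_pos: [0.5042, -0.3404, -0.0015]
eef_rot: [0.0, 0.993, -0.121, 0.0]
wrist_force: [-0.4, 1.8, 6.2]
opening: 0.729
grasp_force: 66.1
```

Call:
{"op": "move_arm", "data": {"plan": [0, 0, 0.1, 0, 0, 0, 0, 0, 0.5, 0, 0, 0, 0, 0, 1.1, 0, 0, 0, 0, 0, 1.8, 0, 0, 0, 0, 0, 2.6, 0, 0, 0, 0, 0, 3.4, 0, 0, 0, 0, 0, 4.2, 0, 0, 0, 0, 0, 4.9, 0, 0, 0, 0, 0, 5.43, 0, 0, 0, 0, 0, 5.43, 0, 0, 0]}}

```text
time_s: 4.58
eef_pos: [0.5046, -0.3409, 0.273]
eef_rot: [0.002, 0.993, -0.121, 0.002]
wrist_force: [0.0, -0.1, -1.4]
opening: 0.724
grasp_force: 65.9
```

Call:
{"op": "move_arm", "data": {"plan": [0.1, 0.6, 0, 0, 0, 0, 0.25, 1.6, 0, 0, 0, 0.03, 0.4, 2.8, 0, 0, 0, 0.06, 0.6, 4.0, 0, 0, 0, 0.09, 0.8, 5.2, 0, 0, 0, 0.12, 0.95, 6.4, 0, 0, 0, 0.13, 1.1, 7.5, 0, 0, 0, 0.13, 1.2, 8.4, 0, 0, 0, 0.13, 1.22, 8.85, 0, 0, 0, 0.13, 1.22, 8.85, 0, 0, 0, 0.13]}}

```text
time_s: 5.82
eef_pos: [0.5636, 0.1042, 0.2677]
eef_rot: [-0.0, 0.999, -0.055, -0.001]
wrist_force: [0.6, 0.3, -2.2]
opening: 0.724
grasp_force: 65.9
```

```bash
cat > look.py <<'E'
from bench import ctrl
import cv2,numpy as np,sys
from scipy.spatial.transform import Rotation as R
def look(name,tx=(195,195),sx=(270,165),wh=(80,90),k=5):
    f=lambda im,x,y:cv2.resize(im[y:y+wh[1],x:x+wh[0]],None,fx=k,fy=k,interpolation=cv2.INTER_CUBIC)
    t=ctrl.camera("top")["pixels"][:,:,::-1];s=ctrl.camera("side")["pixels"][:,:,::-1]
    cv2.imwrite("pics/%s.png"%name,np.hstack([f(t,*tx),f(s,*sx)]))
    o=ctrl.get_obs();r=R.from_quat(o["eef_rot"],scalar_first=True).as_matrix()
    print(o["eef_pos"],"yaw",np.degrees(np.arctan2(r[1,0],r[0,0])),"zaxis",r[:,2],o["wrist_force"],o["torque"],o["opening"],o["grasp_force"],o["time_s"])
E
python3 -c "
from look import *
look('b1',sx=(265,130),tx=(185,190))"
```

```text
[0.56403632 0.10223836 0.26816549] yaw -6.404031692464963 zaxis [-1.88368927e-03 -4.32273439e-04 -9.99998132e-01] [-1.18911947e-04  4.76611365e-01 -2.95584211e+00] [0.01288517 0.00433331 0.00316955] 0.7270147436886553 65.94769477844238 5.925
```

View pics/b1.png

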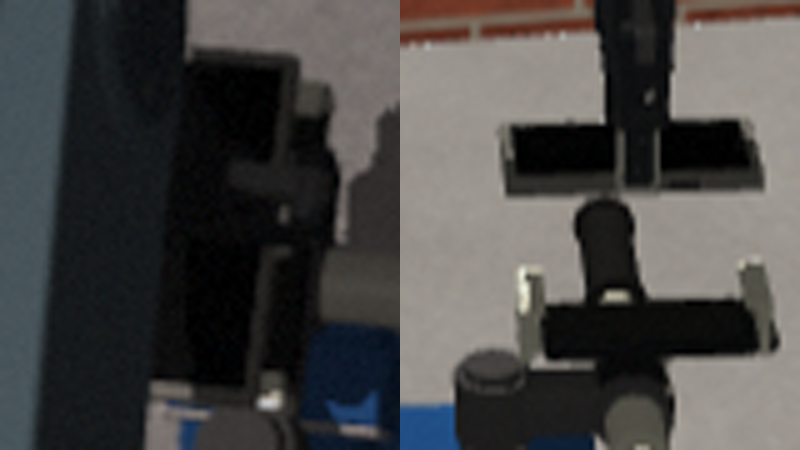

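The phone hangs level above the holder; in the side crop its near bottom edge runs from (507,193) to (763,188), sprung lip inner edge (543,265)–(545,307), fixed lip inner edge (738,263)–(747,298).

```bash
python3 - <<'E'
from h import *
g=lambda x,y,o:((x+.5)/5-.5+o[0],(y+.5)/5-.5+o[1])
S=lambda x,y,z:atz("side",*g(x-400,y,(265,130)),z)
T=lambda x,y,z:atz("top",*g(x,y,(185,190)),z)
e=np.array([np.cos(np.radians(-6.5)),np.sin(np.radians(-6.5)),0])
n=np.array([-e[1],e[0],0])
a,b=S(507,193,.2697),S(763,188,.2697); print("phone near-bottom",a,b,np.linalg.norm(a-b),"centre",(a+b)/2+.032*n)
for nm,c in(("sp",[(543,265),(545,307)]),("fx",[(738,263),(747,298)])):
    p=[S(*q,.199) for q in c]; m=sum(p)/2; print(nm,p,"seat",m+e*(.047 if nm=="sp" else -.059))
print("phone top view TR",T(298,58,.2807),"expected", "right edge line",T(262,380,.2807))
s=np.array([.565,.102,.18])
def px(x,y,z,cam,o): return (proj(cam,s+e*x+n*y+[0,0,z])-o)*5+2
print("predict side (add 400 to u): lips",[px(x,y,.019,"side",(265,130))+[400,0] for x in(-.047,.059) for y in(.023,-.023)])
print("pad near",[px(x,-.018,0,"side",(265,130))+[400,0] for x in(-.046,.058)])
print("fixed outer? faces base near",[px(x,-.023,0,"side",(265,130))+[400,0] for x in(-.054,.066)])
E
```

```text
phone near-bottom [0.49539239 0.08606413 0.2697    ] [0.62540592 0.06823156 0.2697    ] 0.13123078896300866 centre [0.56402166 0.10894214 0.2697    ]
sp [array([0.52191603, 0.13387177, 0.199     ]), array([0.51508617, 0.08924898, 0.199     ])] seat [0.56519898 0.10623982 0.199     ]
fx [array([0.62599352, 0.11718939, 0.199     ]), array([0.62200705, 0.07935775, 0.199     ])] seat [0.56537954 0.10495256 0.199     ]
phone top view TR [0.62465644 0.06525924 0.2807    ] expected right edge line [0.50475456 0.07694584 0.2807    ]
predict side (add 400 to u): lips [array([542.34856353, 268.47791119]), array([547.74334283, 311.38961293]), array([737.99952786, 262.08790395]), array([748.19213367, 304.57202881])]
pad near [array([549.27939106, 337.72608302]), array([744.02354234, 330.94133964])]
fixed outer? faces base near [array([534.7604309 , 343.07133387]), array([760.06058335, 335.18786008])]
```

Call:
{"op": "move_arm", "data": {"plan": [0.1, 0, 0, -0.006, -0.05, 0, 0.2, -0.05, -0.1, -0.014, -0.11, -0.01, 0.3, -0.07, -0.3, -0.02, -0.17, -0.01, 0.4, -0.09, -0.6, -0.028, -0.225, -0.01, 0.49, -0.09, -0.9, -0.028, -0.225, -0.01, 0.49, -0.09, -1.15, -0.028, -0.225, -0.01, 0.49, -0.09, -1.3, -0.028, -0.225, -0.01, 0.49, -0.09, -1.3, -0.028, -0.225, -0.01]}}

```text
time_s: 6.92
eef_pos: [0.5889, 0.0979, 0.2034]
eef_rot: [0.008, 0.992, -0.061, 0.112]
wrist_force: [0.9, 0.3, -1.2]
opening: 0.726
grasp_force: 65.9
```

```bash
python3 -c "
from look import *
look('b2',sx=(265,150),tx=(185,190))"
```

```text
[0.58958788 0.09799513 0.20465295] yaw -6.993518912501326 zaxis [ 0.22333597 -0.02889493 -0.97431316] [ 0.05351177 -0.48237491 -1.29466083] [ 0.05933497  0.18948212 -0.02915438] 0.7272596051946151 65.9389865398407 7.025
```

View pics/b2.png

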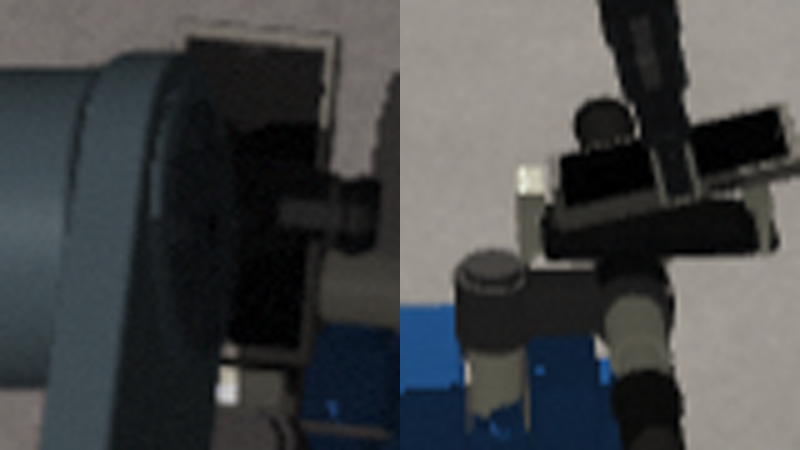

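Left end is inside the sprung lip and the tilt is as intended (phone's low end at side-crop (555,215), lip at (530,185)). Descend gently.

Call:
{"op": "move_arm", "data": {"plan": [0, 0, -0.05, 0, 0, 0, 0, 0, -0.1, 0, 0, 0, 0, 0, -0.14, 0, 0, 0, 0, 0, -0.17, 0, 0, 0, 0, 0, -0.17, 0, 0, 0, 0, 0, -0.17, 0, 0, 0]}}

```text
time_s: 7.78
eef_pos: [0.5893, 0.098, 0.1959]
eef_rot: [0.008, 0.992, -0.061, 0.113]
wrist_force: [-0.6, -0.1, -1.8]
opening: 0.722
grasp_force: 65.9
```

Call:
{"op": "move_arm", "data": {"plan": [0, 0, -0.02, 0, 0, 0, 0, 0, -0.02, 0, 0, 0, 0, 0, -0.02, 0, 0, 0]}}

```text
time_s: 8.15
eef_pos: [0.5892, 0.098, 0.1948]
eef_rot: [0.008, 0.992, -0.061, 0.113]
wrist_force: [0.1, -0.3, -1.8]
opening: 0.724
grasp_force: 65.9
```

Call:
{"op": "move_arm", "data": {"plan": [0, 0, -0.02, 0, 0, 0, 0, 0, -0.02, 0, 0, 0, 0, 0, -0.02, 0, 0, 0]}}

```text
time_s: 8.52
eef_pos: [0.5892, 0.098, 0.1938]
eef_rot: [0.008, 0.992, -0.061, 0.113]
wrist_force: [0.2, 0.5, -2.1]
opening: 0.723
grasp_force: 65.9
```

Call:
{"op": "move_arm", "data": {"plan": [0, 0, -0.02, 0, 0, 0, 0, 0, -0.02, 0, 0, 0, 0, 0, -0.02, 0, 0, 0]}}

```text
time_s: 8.9
eef_pos: [0.5894, 0.098, 0.193]
eef_rot: [0.008, 0.992, -0.061, 0.113]
wrist_force: [1.4, -0.3, -0.9]
opening: 0.728
grasp_force: 66.1
```

Call:
{"op": "move_arm", "data": {"plan": [0, 0, -0.02, 0, 0, 0, 0, 0, -0.02, 0, 0, 0, 0, 0, -0.02, 0, 0, 0]}}

```text
time_s: 9.28
eef_pos: [0.5897, 0.098, 0.1923]
eef_rot: [0.008, 0.992, -0.061, 0.113]
wrist_force: [1.8, -0.4, 1.3]
opening: 0.723
grasp_force: 66.3
```

Call:
{"op": "move_arm", "data": {"plan": [0, 0, 0.05, 0, 0, 0, 0, 0, 0.05, 0, 0, 0, -0.1, 0.012, 0.05, 0, 0, 0, -0.2, 0.024, 0.05, 0, 0, 0, -0.3, 0.036, 0.05, 0, 0, 0, -0.3, 0.036, 0.05, 0, 0, 0]}}

```text
time_s: 10.02
eef_pos: [0.5745, 0.0998, 0.1948]
eef_rot: [0.008, 0.992, -0.061, 0.114]
wrist_force: [3.0, -0.1, -3.3]
opening: 0.724
grasp_force: 65.8
```

Call:
{"op": "move_arm", "data": {"plan": [-0.06, 0.007, 0, 0, 0, 0, -0.12, 0.015, 0, 0, 0, 0, -0.18, 0.022, 0, 0, 0, 0, -0.24, 0.029, 0, 0, 0, 0, -0.24, 0.029, 0, 0, 0, 0]}}

```text
time_s: 10.65
eef_pos: [0.5631, 0.1011, 0.195]
eef_rot: [0.008, 0.992, -0.061, 0.114]
wrist_force: [6.5, -0.6, -3.6]
opening: 0.726
grasp_force: 65.9
```

```bash
python3 -c "
from look import *
look('b3',sx=(265,150),tx=(185,190))"
```

```text
[0.56319013 0.10112298 0.19504862] yaw -7.003503626724113 zaxis [ 0.22557838 -0.02902684 -0.9737925 ] [ 5.94957065  0.09671789 -2.94025278] [-0.05544347 -0.92366012 -0.05038319] 0.7267039390172391 65.94707250595093 10.75
```

View pics/b3.png

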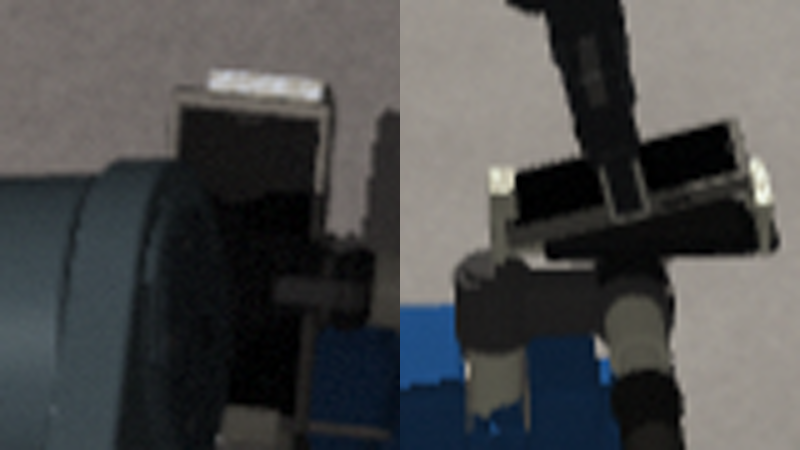

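Call:
{"op": "move_arm", "data": {"plan": [-0.04, 0.005, 0, 0, 0, 0, -0.08, 0.01, 0, 0, 0, 0, -0.11, 0.013, 0, 0, 0, 0, -0.11, 0.013, 0, 0, 0, 0]}}

```text
time_s: 11.25
eef_pos: [0.5581, 0.1017, 0.1953]
eef_rot: [0.008, 0.992, -0.061, 0.115]
wrist_force: [7.7, 0.0, -2.2]
opening: 0.725
grasp_force: 66.1
```

Call:
{"op": "move_arm", "data": {"plan": [-0.02, 0.0025, 0, 0, 0, 0, -0.02, 0.0025, 0, 0, 0, 0, -0.02, 0.0025, 0, 0, 0, 0]}}

```text
time_s: 11.62
eef_pos: [0.5573, 0.1018, 0.1953]
eef_rot: [0.008, 0.991, -0.061, 0.115]
wrist_force: [7.6, -0.9, -3.0]
opening: 0.728
grasp_force: 66.1
```

Call:
{"op": "move_arm", "data": {"plan": [-0.02, 0.0025, 0, 0, 0, 0, -0.02, 0.0025, 0, 0, 0, 0, -0.02, 0.0025, 0, 0, 0, 0]}}

```text
time_s: 12.0
eef_pos: [0.5563, 0.1019, 0.1954]
eef_rot: [0.008, 0.991, -0.061, 0.115]
wrist_force: [7.8, -1.2, -1.7]
opening: 0.728
grasp_force: 66.1
```

Call:
{"op": "move_arm", "data": {"plan": [-0.02, 0.0025, 0, 0, 0, 0, -0.02, 0.0025, 0, 0, 0, 0, -0.02, 0.0025, 0, 0, 0, 0]}}

```text
time_s: 12.38
eef_pos: [0.5554, 0.102, 0.1954]
eef_rot: [0.008, 0.991, -0.061, 0.115]
wrist_force: [8.6, -1.4, -2.4]
opening: 0.727
grasp_force: 66.1
```

Call:
{"op": "move_arm", "data": {"plan": [-0.02, 0.0025, 0, 0, 0, 0, -0.02, 0.0025, 0, 0, 0, 0, -0.02, 0.0025, 0, 0, 0, 0]}}

```text
time_s: 12.75
eef_pos: [0.5548, 0.1021, 0.1957]
eef_rot: [0.008, 0.991, -0.061, 0.116]
wrist_force: [9.9, -1.3, -3.1]
opening: 0.726
grasp_force: 66.2
```

Call:
{"op": "move_arm", "data": {"plan": [0.01, 0, -0.04, 0.003, 0.027, 0, 0.01, 0, -0.088, 0.007, 0.056, 0, 0.01, 0, -0.11, 0.009, 0.073, 0, 0.01, 0, -0.134, 0.011, 0.091, 0, 0.01, 0, -0.134, 0.011, 0.091, 0]}}

```text
time_s: 13.38
eef_pos: [0.5554, 0.102, 0.1887]
eef_rot: [0.005, 0.996, -0.061, 0.07]
wrist_force: [8.3, -0.7, -2.4]
opening: 0.722
grasp_force: 66.4
```

```bash
python3 -c "
from look import *
look('b4',sx=(265,150),tx=(185,190))"
```

```text
[0.55525698 0.10207848 0.18875533] yaw -7.010656976522802 zaxis [ 0.13825636 -0.01842649 -0.99022505] [ 9.19393833 -0.19573387 -2.92767977] [-0.1578353  -1.43424693  0.02921963] 0.7237206697040025 66.39721155166626 13.475
```

View pics/b4.png

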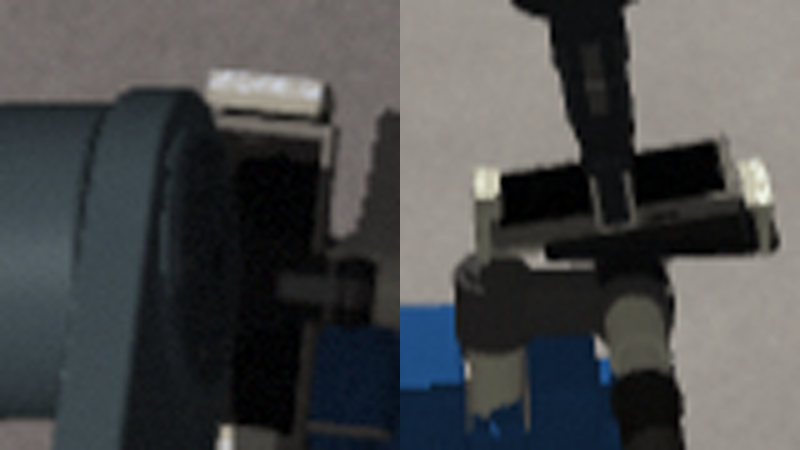

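The phone's right end clears the fixed lip with a gap (top crop (275,115), lip edge at y≈105). Level it.

Call:
{"op": "move_arm", "data": {"plan": [0, 0, -0.045, 0.004, 0.035, 0, 0, 0, -0.09, 0.0085, 0.07, 0, 0, 0, -0.135, 0.013, 0.105, 0, 0, 0, -0.178, 0.017, 0.139, 0, 0, 0, -0.178, 0.017, 0.139, 0]}}

```text
time_s: 14.1
eef_pos: [0.5553, 0.1021, 0.1791]
eef_rot: [0.001, 0.998, -0.061, -0.001]
wrist_force: [8.9, -0.8, -3.1]
opening: 0.723
grasp_force: 66.5
```

```bash
python3 -c "
from look import *
look('b5',sx=(265,150),tx=(185,190))"
```

```text
[0.55520126 0.10208827 0.17930474] yaw -7.005291708603501 zaxis [-7.35942580e-04 -1.40894565e-03 -9.99998737e-01] [ 8.34605621 -0.99707274 -2.97262987] [-0.16140981 -1.5458975   0.068981  ] 0.7282982851250951 66.41959547996521 14.2
```

View pics/b5.png

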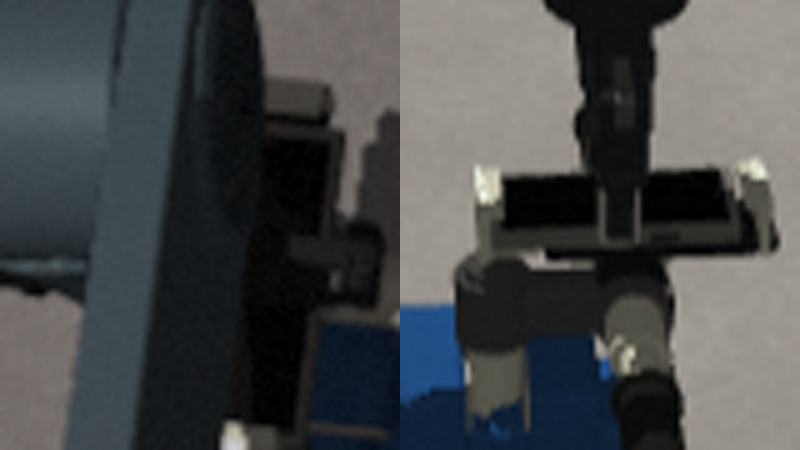

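Phone level, both ends under lips, about 1 mm too far left laterally. Slide towards the fixed claw with a small -y correction.

Call:
{"op": "move_arm", "data": {"plan": [0.05, -0.011, 0, 0, 0, 0, 0.1, -0.022, 0, 0, 0, 0, 0.15, -0.034, 0, 0, 0, 0, 0.187, -0.043, 0, 0, 0, 0, 0.187, -0.043, 0, 0, 0, 0]}}

```text
time_s: 14.82
eef_pos: [0.5638, 0.1008, 0.1791]
eef_rot: [0.0, 0.998, -0.061, -0.001]
wrist_force: [6.2, 1.4, -2.9]
opening: 0.723
grasp_force: 66.5
```

Call:
{"op": "move_arm", "data": {"plan": [0, 0, -0.01, 0, 0, 0, 0, 0, -0.02, 0, 0, 0, 0, 0, -0.02, 0, 0, 0]}}

```text
time_s: 15.2
eef_pos: [0.5639, 0.1008, 0.1786]
eef_rot: [0.0, 0.998, -0.061, -0.001]
wrist_force: [6.8, 2.3, -0.9]
opening: 0.728
grasp_force: 66.7
```

Call:
{"op": "move_arm", "data": {"plan": [0.02, -0.0025, 0, 0, 0, 0, 0.03, -0.004, -0.01, 0, 0, 0, 0.03, -0.004, -0.01, 0, 0, 0]}}

```text
time_s: 15.58
eef_pos: [0.5654, 0.1006, 0.1786]
eef_rot: [0.0, 0.998, -0.061, -0.001]
wrist_force: [4.7, 2.8, 3.4]
opening: 0.725
grasp_force: 67.2
```

Call:
{"op": "move_arm", "data": {"plan": [0, 0, 0, 0, 0, 0, 0, 0, 0, 0, 0, 0, 0, 0, 0, 0, 0, 0, 0, 0, 0, 0, 0, 0, 0, 0, 0, 0, 0, 0, 0, 0, 0, 0, 0, 0], "grip": 84}}

```text
time_s: 16.32
eef_pos: [0.564, 0.1, 0.1772]
eef_rot: [0.001, 0.998, -0.061, -0.003]
wrist_force: [-0.2, -0.7, 0.2]
opening: 0.983
grasp_force: 0.0
```

Call:
{"op": "move_arm", "data": {"plan": [0, 0, 0.1, 0, 0, 0, 0, 0, 0.4, 0, 0, 0, 0, 0, 1.0, 0, 0, 0, 0, 0, 1.8, 0, 0, 0, 0, -0.9, 2.2, 0, 0, 0, 0, -2.0, 2.2, 0, 0, 0, 0, -3.1, 2.2, 0, 0, 0, 0, -4.2, 2.2, 0, 0, 0, 0, -5.0, 2.2, 0, 0, 0, 0, -5.0, 2.2, 0, 0, 0]}}

```text
time_s: 17.58
eef_pos: [0.564, -0.1529, 0.2883]
eef_rot: [0.001, 0.998, -0.063, -0.002]
wrist_force: [-0.6, -0.2, -0.6]
opening: 0.983
grasp_force: 0.0
```

```bash
python3 -c "
from look import *
look('b6',sx=(265,150),tx=(190,190))"
```

```text
[ 0.56413027 -0.15004009  0.28803647] yaw -7.051123295593293 zaxis [-0.00431883 -0.00102154 -0.99999015] [-0.24645432  0.93026003 -0.58184035] [-0.01303885  0.01403536 -0.01887116] 0.9847762700183744 0.0 17.675
```

View pics/b6.png

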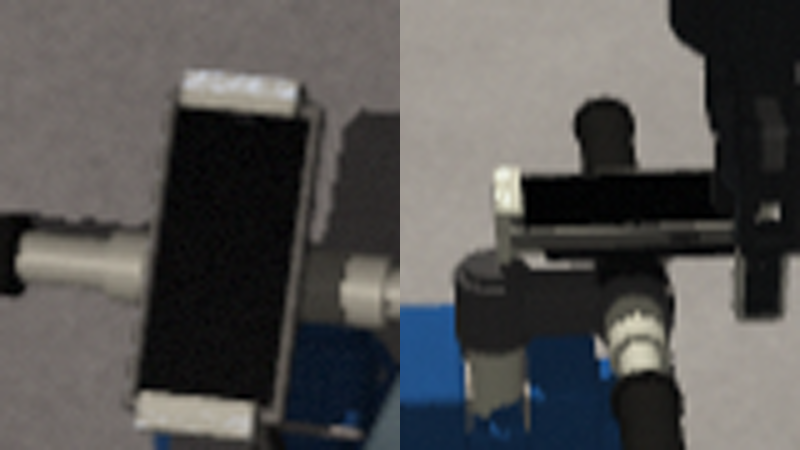

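The phone lies flat in the holder, with both lips over its ends (fixed lip at top crop (240,90), sprung lip (197,412)). A numeric check of centring and yaw follows.

```bash
python3 - <<'E'
from bench import ctrl
from h import *
im=ctrl.camera("top")["pixels"].astype(float).mean(2)
P=lambda v:np.round(im[v,210:258]).astype(int)
for v in (207,208,215,230,245,260,266,272,274): print(v,P(v))
# screen edges by half-level crossings
def cross(v,lo,hi,th,rise):
    r=im[v,lo:hi]
    for i in range(len(r)-1):
        if (rise and r[i]<th<=r[i+1]) or (not rise and r[i]>=th>r[i+1]): return lo+i+(th-r[i])/(r[i+1]-r[i])
L=[];Rr=[]
for v in list(range(216,232))+list(range(248,264)):
    a=cross(v,210,240,45,False);b=cross(v,235,262,30,True)
    if a and b:L.append((v,a));Rr.append((v,b))
L,Rr=np.array(L),np.array(Rr)
for n,A in(("L",L),("R",Rr)):
    k=np.polyfit(A[:,0],A[:,1],1); p=[atz("top",np.polyval(k,v),v,.191) for v in(216,262)]; d=p[0]-p[1]; print(n,k,p,np.degrees(np.arctan2(d[1],d[0])),"res",np.std(A[:,1]-np.polyval(k,A[:,0])))
# bright lip top faces
import cv2
m=(im>165).astype(np.uint8); m[:, :205]=0; m[:,262:]=0; m[:195]=0; m[285:]=0
n,lab,st,ce=cv2.connectedComponentsWithStats(m)
C=[]
for i in range(1,n):
    if st[i,4]>40:
        ys,xs=np.where(lab==i); w=im[ys,xs]-120
        c=atz("top",np.average(xs,weights=w),np.average(ys,weights=w),.199); print("lip",st[i],ce[i],c, cv2.minAreaRect(np.column_stack([xs,ys]).astype(np.float32))); C.append(c)
if len(C)==2: d=C[0]-C[1]; print("yaw",np.degrees(np.arctan2(d[1],d[0])))
E
```

```text
207 [109 111 106 103 103 106 107 105 108 108 104 103 106 107  97  91 132 173
 179 177 171 171 182 192 184 182 187 182 182 189 201 193 174 164 162 179
 173 176 173 117  58  90 108 103 103 104 105 103]
208 [109 108 107 102 106 108 107 106 106 105 106 105 103  97  89  83 120 145
 157 159 160 159 163 173 170 163 167 165 167 173 181 178 173 172 169 181
 191 198 187 108  35  73  99 105 103 104 101 104]
215 [110 110 106 106 102 105 107 108 102 105 107 109  92  83  48   9   8   7
   8   6  11   5   9   9  12   7   7   9   3  10   9   5   6  10   2   7
   7  11  11  11  12  16  70  62  49  87 105 107]
230 [109 102 107 106 107 110 111 109 108 107  92  86  50   6   8  12   8  10
   9   9   8  10  11  10  12  14  14   9  14  10  11  12   9  12  11  11
  11  14  11  21  74  63  37  87 106 105  67  43]
245 [132 139 140 143 141 144 143 147 124  89  47   8   9  12  10  12   8  13
  11  14  11   8  10  10  11  12   9   5  15  13  15  11  14  13  12  11
  13  23  79  67  40  54  60  60  59  59  59  56]
260 [109 111 111 111 110 109 105  81  42  13  14  10   9  13  17  16  12  11
  13  13  15  12  13  1
[... 743 characters left out ...]
[0.6176251 , 0.12335804, 0.191     ]), array([0.52307165, 0.13459995, 0.191     ])] -6.780339653415018 res 0.06623246473415394
R [-1.36225605e-01  2.80320973e+02] [array([0.61656764, 0.06823465, 0.191     ]), array([0.52207548, 0.07998821, 0.191     ])] -7.090406627119989 res 0.106373136485053
lip [227 204  22   6  65] [237.23076923 206.75384615] [0.63458402 0.09494298 0.199     ] ((237.5923309326172, 206.76158142089844), (21.20993995666504, 3.5970072746276855), 7.125016689300537)
lip [218 269  22   8  88] [228.76136364 272.28409091] [0.50093685 0.10940765 0.199     ] ((228.70545959472656, 272.5479736328125), (20.989299774169922, 5.129554748535156), 6.009005546569824)
yaw -6.1770960520982525
```

```bash
python3 -c "
from bench import ctrl
print(ctrl.hand_in())"
```

```text
the job is handed in; nothing more can be done
None
```

The phone is clipped screen up into the holder, flat under both lips, within about 0.5 mm of centre and 0.5° of straight by my image check, and the job is handed in at about 18 s; I viewed 11 pictures, one over the limit of 10.

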